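# Set the bench extraction damper and start the fan

## Robot

A 6-joint arm with a two-finger parallel gripper is mounted at the origin on the work surface. World frame = base frame: x ahead of the robot, y to its left, z up, the work surface at z = 0. Lengths are in m, angles in degrees, forces in N, time in s.
With the tool pointing down it reaches from about 0.35 to 0.875 m from the base axis. Payload 4.2 kg.
Tool frame: the origin (TCP) lies midway between the tips of the shut fingers; the grasp point (between the pads) lies 19 mm behind it; z points along the fingers, y is the direction in which the jaws open and shut (so a half turn about z gives the same grasp; the last joint's range is limited). The gripper opens to 87 mm and grips with 3 to 60 N. Pads are 19 mm wide; open, the fingers measure 117 mm over their backs; the gripper's body (75 mm by 190 mm) begins 51 mm behind the grasp point.
Start: joints at [86.035, 22.042, 0.453, 0, -68.411, -14.817], TCP at [0.201, 0.592, 0.223] pointing down, gripper open.
Joint ranges: [-179.83, 179.83], [-69.29, 118.12], [-61.27, 80.66], [-181.25, 117.63], [-171.15, -9.14], [-177.46, 177.46]. Speed limits (degrees/s): [159.86, 159.86, 180, 180, 180, 180].

## Interface

Orientations are given as a 3x3 rotation matrix whose columns are the frame's x, y, z axes.
In Python, from station import sense, capture, get_calibration, finish_job, spot_in, spot_point gives the robot as it stands.
- The arm moves only by the shell command python3 -m inch 'ROWS'. ROWS is JSON, a list of rows, each an object with "fingers": the finger opening in cm, from 0 to 8.7; "delta_pos": the shift along the tool's x, y, z in cm, a list of three; "spin": the turn about the tool's z in degrees. In form: [{"fingers": fingers, "delta_pos": [dx, dy, dz], "spin": spin}, ...]. A call has 1 to 20 rows; each row is the pose to reach, as a shift and turn from the pose commanded when the call began, along the tool's axes at that moment; what a row does not reach only later rows make up. A row lasts 1/10 s, in which the tool goes at most 50 mm and 8.59 degrees, less where a joint would pass 70% of its speed; a pose out of reach is approached as far as the arm can. A call with a gripper value outside its range is refused whole. The fingers move at their own pace and stop on an object; the grip force is fixed at half the most. Time passes only in rows, so rows that repeat a pose let the fingers close. It gives the time, the measured TCP pose, the force and the opening at its end, in the units of the state.
- sense(): the state, without advancing time (a new reading comes with each control period).
- capture(name): name is "side" or "top" or "wrist"; returns the picture (400x640x3 uint8, red, green, blue); there is no depth.
- get_calibration(name): a dict with "K" (3x3 intrinsics, pixels), "T" (4x4, takes a point from camera to world coordinates). Camera axes: x right, y up, looking along -z (the intrinsics and any distortion apply to the point x, -y, -z); pixel columns grow to the right and rows downward; lengths in m; the calibration is good to about 2 mm. The wrist camera is an equidistant fisheye: a pixel r from the principal point sees the ray r / f radians off the axis. A picture is of the moment at which its call begins: read the wrist's pose just before it. get_calibration takes no time and is no camera call; for the wrist camera it gives the pose at the moment of the call.
- finish_job(): hands the job in, once; it reports no verdict.
Trained networks look in the newest picture that a camera, given by its name, has taken for a name from the list of things; names that differ only in an ending like _2 or _b are one class to them, and where a whole thing is asked for, a point or a joint stands for the part that bears it (a point fixed in the world has none). Each returns a list of dicts, best first, with "conf" (0 to 1); they miss things now and then, are a little off and sometimes report something else, mostly with a low value. They report only what shows in the picture. A call takes as long as a camera call.
- spot_in(camera, target): "extent" ([left, top, right, bottom] as shares, 0 to 1, of the picture: columns of its width, rows of its height, round what is visible of it).
- spot_point(camera, target): "location" ([column, row] as shares, 0 to 1, of the picture: columns of its width, rows of its height: a listed point, or the origin of a listed thing).
The state is a dict: "time_s": time; "joints": joint angles; "joint_velocities": joint speeds; "effort": joint torques, N m; "tcp_pos": TCP position; "ee_rot": TCP orientation; "wrist_force": force on the tool from outside, world axes, zero at the start; "moment": the same for the moment, N m; "gripper_width": opening from 0.0 (shut) to 1.0 (fully open).
Only numpy, scipy, OpenCV 4.12 (cv2) and the standard library are available. Lean on these libraries where they do the work, as an engineer would, in place of code of your own. Each camera call takes 0.05 s, during which the arm holds its last target.

## Task

Get the bench's dust extraction going at its usual setting: with the fingertips, gently push the lever of the round iris damper around until it is centred on the long mark of its scale, then press the small flat start button on the switch box all the way down and let it come back up. Take the hand clear of everything at the end. Do not squeeze the lever, do not touch the mushroom stop button, and do not pick up or shift anything else on the bench.

Things in the scene. Friction and masses are not known exactly. Their poses are not given: they have to be found in the camera images.
- iris_ring (a joint): turning ring of the iris damper with its lever, a hinge about the damper's vertical axis. rad, 0 = lever at the first mark (iris shut), grows counter-clockwise seen from above up to 1.466 = lever at the eighth mark (iris wide open), hard stops at both. The marks are 12 degrees (0.2094 rad) apart; lever centred on the long mark (the sixth) = 1.047. Stays where it is left; friction about 0.4 N m (3 to 4 N at the knob), no spring
- lever_pin (a point): middle of the lever's upright round knob (black, 16 mm diameter, from 51 to 91 mm above the bench; this point is 71 mm above it), 128 mm from the damper's axis. Its x axis points outward from the damper's axis. The knob stands at the end of a flat slotted steel lever (15 mm wide, top 51 mm above the bench, 19 mm wide plate under the knob), which starts somewhere between the first mark and just past the fourth
- damper_axis (a point): on the damper's vertical axis at the height of its scale face, 45 mm above the bench. The damper is a flat round metal housing, 212 mm diameter and 45 mm tall, on a thin bench flange of 248 mm diameter, open in the middle with steel iris leaves, and a mouth collar of 134 mm diameter up to 60 mm above the bench. Its x and y axes turn with the damper; the scale lies on the side towards the robot (about its -x)
- set_mark (a point): where the middle of the lever's knob stands when the lever is centred on the long mark: 128 mm from the axis, 71 mm above the bench. The scale is a row of eight black radial lines on the outer edge of the housing's top face (94 to 105 mm from the axis, 3 mm wide); the sixth, counted counter-clockwise, is twice as long (21 mm) and thicker (5 mm) than the others, and is seen through the lever's slot when the lever is on it
- station: fixed grey switch box of the fan, 140 x 76 mm and 50 mm tall, long side along its x; origin under its centre. Flat-topped start button 36 mm towards its -x end (the end nearer the robot), mushroom stop button 36 mm towards its +x end. Stands to the left or right of the damper
- start_top (a point): top centre of the start button: the small flat-topped black cap, 25 mm diameter, standing 9 mm proud of its steel bezel, its top 62 mm above the bench when up. Pressed straight down
- start_button (a joint): travel of the start button, m: 0 = up, 0.005 = fully down; springs back; takes 1.5 N to start it and 5.5 N fully down
- stop_top (a point): top centre of the stop button: wide black mushroom head, 40 mm diameter, its top 76 mm above the bench when up
- stop_button (a joint): travel of the stop button, m: 0 = up, 0.005 = fully down; springs like the start button
- block_a: pine block 50 x 110 x 45 mm with two hex bolt heads on top (55 mm over all), long side along its y; lies between the robot and the damper. Origin under the middle of its underside
- block_b: like block_a, 100 mm long, beyond the damper
- block_c: like block_a, 120 mm long, at the back left
- hammer: hammer lying on the bench at the right, about 300 mm long, handle along its -x
- try_square: try square, aluminium stock 32 x 140 x 18 mm and thin steel blade 250 mm long along its +x, lying at the left
- ratchet: ratchet handle 210 mm long lying along its x, at the back right
- glue_jar: closed jar, 72 mm diameter, 100 mm tall, at the back right. Origin under the middle of its underside
- bolt_bin: open grey bin 150 x 105 x 50 mm with bolts and nuts; stands to the left or right of the damper, on the side where the switch box is not. Origin under the middle of its underside

How it is judged:
By the outcome, as a careful person would: the job done as asked, in the order asked, and still so for the second after the job is handed in, with the robot touching nothing.
It also fails if it takes over 51 s, if anything falls off the work surface, if the arm or the gripper's body presses on something with over 40 N, if the wrist force passes 120 N, or if a joint passes its speed limit or range.

## Working session

There is one attempt and no reset: what is moved stays moved. The work goes in short steps, Python scripts to look and compute and a shell command to move; the robot and the scene stay as the last step left them, time stands still between calls to the robot, and variables do not carry over. Pictures are saved under pics/ and viewed, and the job is handed in when it is done.

```bash
ls; mkdir -p pics
cat > h.py <<'E'
from station import *
import numpy as np, cv2
def save(im,n): cv2.imwrite('pics/'+n+'.png',cv2.cvtColor(im,cv2.COLOR_RGB2BGR))
def ray(cal,u,v,fish=False):
    K=np.array(cal['K']);T=np.array(cal['T'])
    x=(u-K[0,2])/K[0,0];y=(v-K[1,2])/K[1,1]
    if fish:
        r=np.hypot(x,y);s=np.sin(r)/r if r>1e-9 else 1
        d=np.array([x*s,-y*s,-np.cos(r)])
    else: d=np.array([x,-y,-1])
    return T[:3,3],T[:3,:3]@d
def at(cal,u,v,z,fish=False):
    o,d=ray(cal,u,v,fish); return o+d*(z-o[2])/d[2]
def proj(cal,p):
    T=np.array(cal['T']);K=np.array(cal['K']);c=T[:3,:3].T@(np.array(p)-T[:3,3])
    return K[0,0]*c[0]/-c[2]+K[0,2],K[1,1]*-c[1]/-c[2]+K[1,2]
E
python3 - <<'E'
from h import *
for c in ['top','side']:
    im=capture(c);save(im,c+'0');cal=get_calibration(c);print(c,{k:np.array(v).round(3).tolist() if k in'KT' else v for k,v in cal.items()})
    for t,z in [('lever_pin',.071),('damper_axis',.045),('set_mark',.071),('start_top',.062),('stop_top',.076),('station',0),('block_a',0)]:
        for r in spot_point(c,t)[:2]:
            u,v=r['location'];print(t,round(r['conf'],2),round(u*640,1),round(v*400,1),at(cal,u*640,v*400,z).round(4))
s=sense();print(s)
E
```

```text
pics
top {'K': [[364.237, 0.0, 321.68], [0.0, 364.237, 203.32], [0.0, 0.0, 1.0]], 'T': [[-0.014, 0.995, -0.096, 0.493], [-1.0, -0.014, 0.004, -0.022], [0.003, 0.096, 0.995, 1.165], [0.0, 0.0, 0.0, 1.0]]}
lever_pin 0.75 281.9 248.4 [0.4658 0.094  0.071 ]
lever_pin 0.18 303.6 210.0 [0.5797 0.0283 0.071 ]
damper_axis 0.84 301.9 208.2 [0.5874 0.0347 0.045 ]
damper_axis 0.21 432.5 246.6 [ 0.4641 -0.3635  0.045 ]
set_mark 0.8 329.2 244.2 [ 0.4763 -0.0472  0.071 ]
start_top 0.39 433.2 247.8 [ 0.4609 -0.3603  0.062 ]
stop_top 0.47 432.0 223.8 [ 0.5326 -0.3555  0.076 ]
station 0.72 426.6 235.6 [ 0.498 -0.36   0.   ]
station 0.61 437.6 174.2 [ 0.6957 -0.404   0.    ]
block_a 0.94 317.7 145.0 [ 0.7975 -0.0164  0.    ]
block_a 0.92 318.4 276.9 [ 0.3733 -0.0131  0.    ]
side {'K': [[408.595, 0.0, 317.97], [0.0, 408.595, 202.247], [0.0, 0.0, 1.0]], 'T': [[0.803, 0.311, -0.508, -0.221], [-0.596, 0.437, -0.674, -1.059], [0.012, 0.844, 0.536, 0.925], [0.0, 0.0, 0.0, 1.0]]}
lever_pin 0.29 273.3 240.9 [ 0.3204 -0.0927  0.071 ]
damper_axis 0.66 315.0 208.3 [0.5781 0.0195 0.045 ]
set_mark 0.96 304.4 220.
[... 527 characters left out ...]
8399e-04,
       -6.84122419e+01, -1.48179034e+01]), 'joint_velocities': array([-0.03456618, -0.11702906,  0.00573559, -0.02628873, -0.07653459,
        0.022938  ]), 'effort': array([-1.27634306e-03, -3.90406179e+01,  1.87617230e+01,  4.22426686e+00,
        1.55575527e-02, -1.44865828e-05]), 'tcp_pos': array([0.20117096, 0.59170878, 0.22257656]), 'ee_rot': array([[ 9.46756470e-01, -3.21950597e-01, -6.84053690e-06],
       [-3.21950597e-01, -9.46756470e-01,  2.51190090e-05],
       [-1.45634025e-05, -2.15792694e-05, -1.00000000e+00]]), 'wrist_force': array([-0.02862954,  0.43631817, -0.47447069]), 'moment': array([-0.03049952, -0.02422503, -0.03049209]), 'gripper_width': 0.9990184246554416}
```

Run:
```python
import cv2
a=cv2.imread('pics/top0.png');cv2.imwrite('pics/t0c.png',cv2.resize(a[130:310,220:460],None,fx=3.3,fy=3.3,interpolation=cv2.INTER_CUBIC))
cv2.imwrite('pics/s0.png',cv2.imread('pics/side0.png'))
```

```text
(no output)
```

View pics/t0c.png

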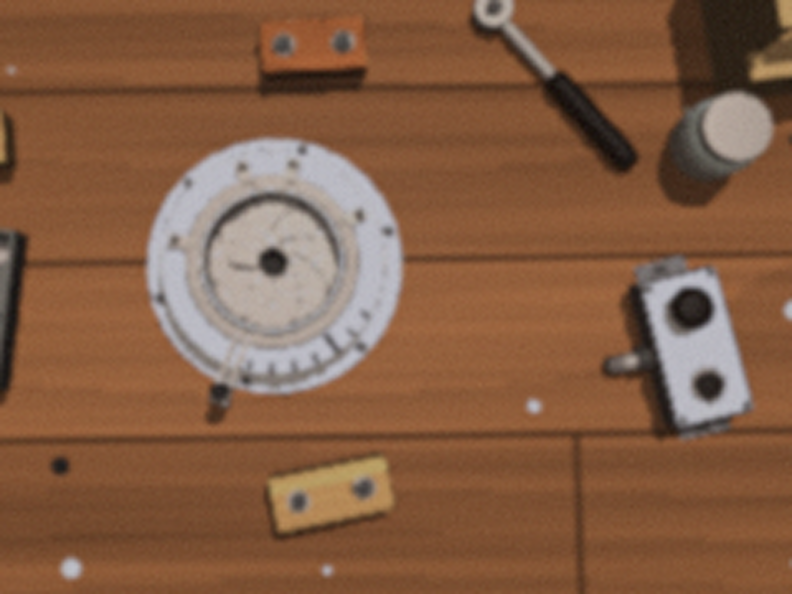

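View pics/side0.png

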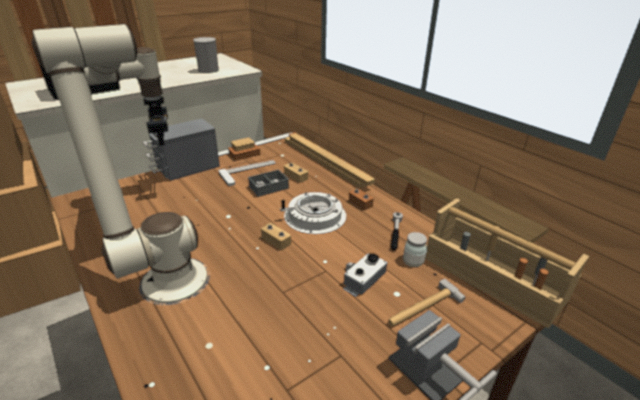

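View pics/top0.png

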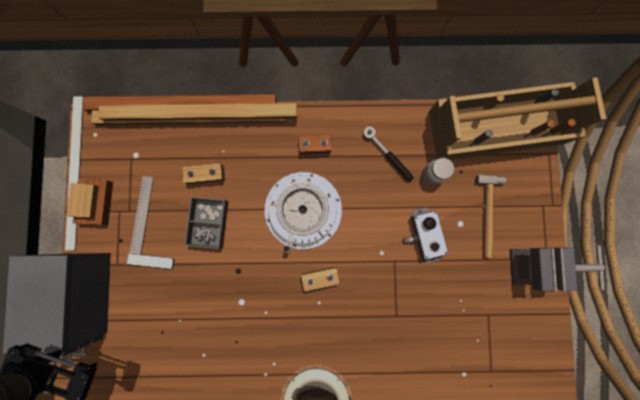

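Top picture: the lever knob is at about (287,249), on the scale's first marks. The long mark is at about (321,234), and the switch box is on the right at (430,235). I'll bring the hand nearer and look with the wrist camera.

```bash
cat >> h.py <<'E'
def delta(p,s=None):
    s=s or sense(); return (np.array(s['ee_rot']).T@(np.array(p)-s['tcp_pos'])*100).round(2)
E
python3 - <<'E'
from h import *
s=sense();T=np.array(get_calibration('wrist')['T']);R=s['ee_rot']
print(get_calibration('wrist'))
print('cam in tool',(R.T@(T[:3,3]-s['tcp_pos'])).round(4),(R.T@T[:3,:3]).round(3))
print(delta([.46,.06,.25]))
im=capture('wrist');save(im,'w0')
E
```

```text
{'K': array([[309.70691629,   0.        , 324.27410397],
       [  0.        , 309.70691629, 198.45125477],
       [  0.        ,   0.        ,   1.        ]]), 'T': array([[-3.21636871e-01,  9.14385738e-01,  2.45862654e-01,
         2.66982545e-01],
       [-9.46862997e-01, -3.10723722e-01, -8.30736658e-02,
         5.68867137e-01],
       [ 4.33983619e-04, -2.59517803e-01,  9.65738226e-01,
         3.83263754e-01],
       [ 0.00000000e+00,  0.00000000e+00,  0.00000000e+00,
         1.00000000e+00]])}
cam in tool [ 0.0697  0.0004 -0.1607] [[ 0.     0.966  0.26 ]
 [ 1.    -0.    -0.001]
 [-0.     0.26  -0.966]]
[41.62 42.01 -2.74]
```

View pics/w0.png

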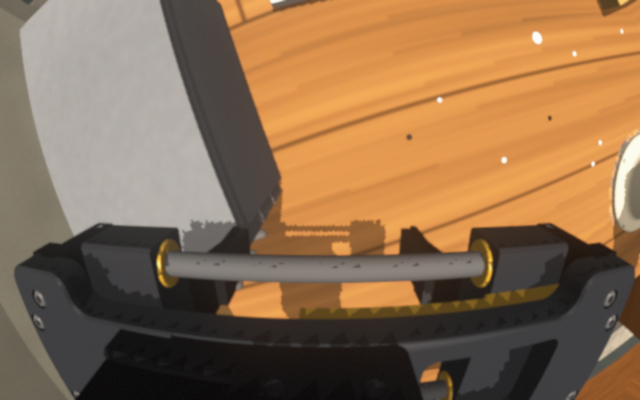

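```bash
python3 -m inch '[{"fingers":0,"delta_pos":[0,5,-2],"spin":0},{"fingers":0,"delta_pos":[0,10,-3],"spin":0},{"fingers":0,"delta_pos":[0,15,-3],"spin":0},{"fingers":0,"delta_pos":[3,20,-3],"spin":0},{"fingers":0,"delta_pos":[6,24,-3],"spin":0},{"fingers":0,"delta_pos":[10,28,-3],"spin":-6},{"fingers":0,"delta_pos":[14,31,-3],"spin":-12},{"fingers":0,"delta_pos":[18,34,-3],"spin":-18},{"fingers":0,"delta_pos":[22,36,-3],"spin":-18.8},{"fingers":0,"delta_pos":[26,38,-3],"spin":-18.8},{"fingers":0,"delta_pos":[30,40,-3],"spin":-18.8},{"fingers":0,"delta_pos":[34,42,-3],"spin":-18.8},{"fingers":0,"delta_pos":[37.5,44,-3],"spin":-18.8},{"fingers":0,"delta_pos":[37.5,44,-3],"spin":-18.8},{"fingers":0,"delta_pos":[37.5,44,-3],"spin":-18.8},{"fingers":0,"delta_pos":[37.5,44,-3],"spin":-18.8}]'
cat > look.py <<'E'
from h import *
import sys
n=sys.argv[1]
s=sense();cal=get_calibration('wrist');im=capture('wrist');save(im,n)
print(s['time_s'],s['tcp_pos'].round(4),s['wrist_force'].round(2),s['ee_rot'].round(3).tolist())
for t,z in [('lever_pin',.071),('damper_axis',.045),('set_mark',.071),('start_top',.062),('block_a',0)]:
    for r in spot_point('wrist',t)[:2]:
        u,v=r['location'];print(t,round(r['conf'],2),round(u*640,1),round(v*400,1),at(cal,u*640,v*400,z,1).round(4))
np.savez('cal_'+n,K=cal['K'],T=cal['T'])
E
python3 look.py w1
```

```text
time_s: 2.45
tcp_pos: [0.4141, 0.0548, 0.2526]
ee_rot: [[1.0, 0.001, 0.0], [0.001, -1.0, 0.0], [0.0, -0.0, -1.0]]
wrist_force: [-0.7, 0.0, 0.4]
gripper_width: 0.004
2.45 [0.4141 0.0548 0.2526] [-0.72  0.    0.35] [[1.0, 0.001, 0.0], [0.001, -1.0, 0.0], [0.0, -0.0, -1.0]]
lever_pin 0.56 299.5 135.3 [0.4636 0.082  0.071 ]
damper_axis 0.6 338.6 32.1 [0.5874 0.038  0.045 ]
set_mark 0.76 411.1 117.6 [ 0.4856 -0.0426  0.071 ]
start_top 0.68 596.1 150.6 [ 0.4662 -0.3646  0.062 ]
block_a 0.61 597.0 149.8 [ 0.4648 -0.4412  0.    ]
block_a 0.56 375.1 202.1 [ 0.3673 -0.0166  0.    ]
```

View pics/w1.png

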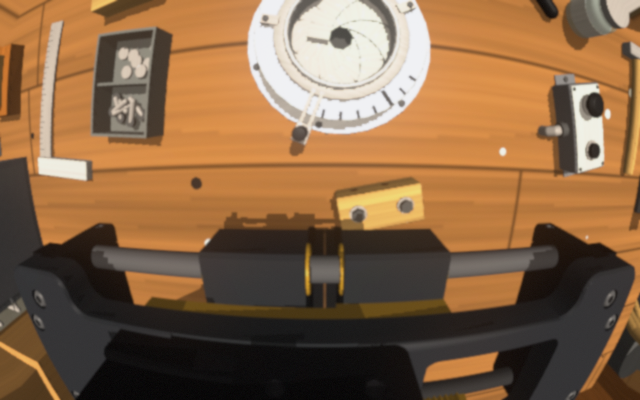

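```bash
cat >> h.py <<'E'
def fproj(cal,P):
    T=np.array(cal['T']);K=np.array(cal['K']);c=(P-T[:3,3])@T[:3,:3]
    x,y,z=c[...,0],-c[...,1],-c[...,2];rho=np.hypot(x,y);th=np.arctan2(rho,z)
    return K[0,0]*th*x/rho+K[0,2],K[1,1]*th*y/rho+K[1,2]
def rect(im,cal,z,x0,x1,y0,y1,mm=0.5):
    xs=np.arange(x1,x0,-mm/1000);ys=np.arange(y1,y0,-mm/1000)
    X,Y=np.meshgrid(xs,ys,indexing='ij');u,v=fproj(cal,np.stack([X,Y,X*0+z],-1))
    return cv2.remap(im,u.astype(np.float32),v.astype(np.float32),cv2.INTER_CUBIC)
E
python3 - <<'E'
from h import *
im=cv2.imread('pics/w1.png');cal=np.load('cal_w1.npz')
r=rect(im,cal,.045,.43,.72,-.11,.18,.4)
for k in range(30):
    pass
cv2.imwrite('pics/r1.png',r);print(r.shape)
E
```

```text
(725, 725, 3)
```

View pics/r1.png

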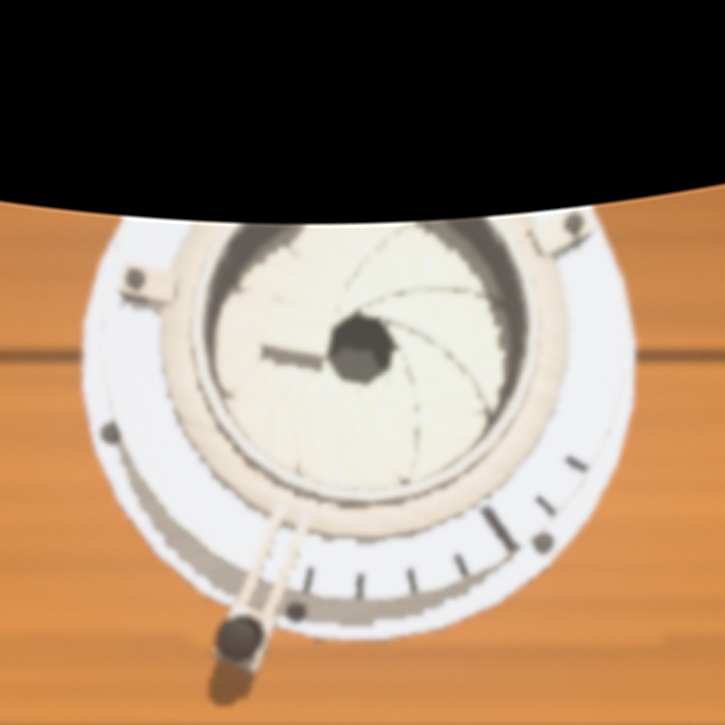

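```bash
cat > fit.py <<'E'
from h import *
from scipy.optimize import least_squares
im=cv2.imread('pics/w1.png');cal=np.load('cal_w1.npz')
g=255-cv2.cvtColor(rect(im,cal,.045,.43,.72,-.11,.18,.4),cv2.COLOR_BGR2GRAY).astype(float)
seeds={2:(307,578),3:(361,586),4:(411,581),5:(463,566),6:(500,530),7:(545,505),8:(578,464)}
P={}
for k,(c,r) in seeds.items():
    h=13 if k<6 or k>6 else 22
    w=g[r-h:r+h+1,c-h:c+h+1];w=np.clip(w-100,0,None)  # dark strokes
    yy,xx=np.mgrid[-h:h+1,-h:h+1]
    P[k]=(c+(w*xx).sum()/w.sum(),r+(w*yy).sum()/w.sum()) if w.sum()>0 else (c,r)
print({k:np.round(v,1).tolist() for k,v in P.items()})
W={k:np.array([.72-r*.0004,.18-c*.0004]) for k,(c,r) in seeds.items()}
def res(q):
    o=[]
    for k,w in W.items():
        R=.0995 if k!=6 else .0945
        a=q[2]+np.radians(12*(k-6)); o.append(w-q[:2]-R*np.array([np.cos(a),np.sin(a)]))
    return np.concatenate(o)*1000
s=least_squares(res,[.58,.03,np.radians(216)])
print(s.x[:2],np.degrees(s.x[2]),s.fun.round(1))
c=s.x[:2];a=s.x[2];print('set',c+.128*np.array([np.cos(a),np.sin(a)]))
# lever: slot rails mid
for px in [(239,637)]:
    p=np.array([.72-px[1]*.0004,.18-px[0]*.0004]);print(px,p)
E
python3 fit.py
```

```text
{2: [307.8, 582.0], 3: [359.5, 587.0], 4: [411.6, 580.1], 5: [461.8, 566.7], 6: [499.2, 529.4], 7: [545.5, 505.5], 8: [575.6, 463.6]}
[0.58538539 0.03445973] 215.11944228230286 [ 0.4  0.6 -0.3 -0.4 -0.2  0.3 -0.3 -0.6 -0.1 -0.1  0.3  0.5  0.1 -0.3]
set [ 0.4806872  -0.03917648]
(239, 637) [0.4652 0.0844]
```

Run:
```python
from h import *
print(delta([.482,.122,.12]),delta([.482,.122,.064]))
```

```text
[ 6.79 -6.66 13.28] [ 6.78 -6.66 18.88]
```

```bash
python3 -m inch '[{"fingers":0,"delta_pos":[3.4,-3.3,3],"spin":7},{"fingers":0,"delta_pos":[6.8,-6.7,6],"spin":14},{"fingers":0,"delta_pos":[6.8,-6.7,9],"spin":21},{"fingers":0,"delta_pos":[6.8,-6.7,12],"spin":21},{"fingers":0,"delta_pos":[6.8,-6.7,15],"spin":21},{"fingers":0,"delta_pos":[6.8,-6.7,17.5],"spin":21},{"fingers":0,"delta_pos":[6.8,-6.7,18.9],"spin":21},{"fingers":0,"delta_pos":[6.8,-6.7,18.9],"spin":21},{"fingers":0,"delta_pos":[6.8,-6.7,18.9],"spin":21}]'; python3 look.py w2
```

```text
time_s: 3.65
tcp_pos: [0.4829, 0.1219, 0.0639]
ee_rot: [[0.934, -0.357, 0.0], [-0.357, -0.934, -0.0], [0.0, -0.0, -1.0]]
wrist_force: [0.3, 0.3, -0.1]
gripper_width: 0.004
3.65 [0.4829 0.1219 0.0639] [ 0.34  0.28 -0.12] [[0.934, -0.357, 0.0], [-0.357, -0.934, -0.0], [0.0, -0.0, -1.0]]
damper_axis 0.84 398.1 25.9 [0.5851 0.0359 0.045 ]
start_top 0.5 396.4 23.3 [0.5832 0.042  0.062 ]
block_a 0.86 43.7 85.9 [ 0.6984  0.3365 -0.    ]
block_a 0.55 508.1 265.6 [ 0.3696 -0.019   0.    ]
```

View pics/w2.png

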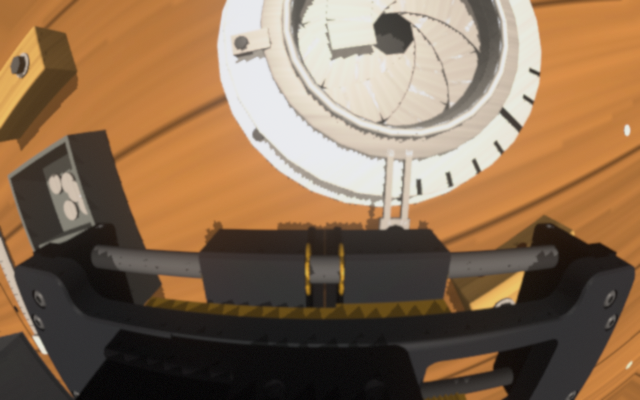

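```bash
cat > lev.py <<'E'
from h import *
import sys
# lever angle from two mid-slot pixels given
n=sys.argv[1];cal=np.load('cal_'+n+'.npz');c=np.array([.5854,.0345])
v=list(map(float,sys.argv[2:]))
for i in range(0,len(v),2):
    p=at(cal,v[i],v[i+1],.051,1)[:2]-c;print(np.degrees(np.arctan2(p[1],p[0]))%360,np.hypot(*p))
E
python3 lev.py w2 398 160 397 215
python3 -m inch '[{"fingers":0,"delta_pos":[0,0.6,0],"spin":0},{"fingers":0,"delta_pos":[0,1.2,0],"spin":0},{"fingers":0,"delta_pos":[0,1.6,0],"spin":0},{"fingers":0,"delta_pos":[0,2.0,0],"spin":0},{"fingers":0,"delta_pos":[0,2.0,0],"spin":0}]'
```

```text
157.6086130593067 0.08110239988451037
158.68449614959556 0.11427525947080279
time_s: 4.45
tcp_pos: [0.475, 0.1021, 0.0635]
ee_rot: [[0.933, -0.359, -0.0], [-0.359, -0.933, -0.0], [-0.0, 0.0, -1.0]]
wrist_force: [0.1, 0.6, 0.2]
gripper_width: 0.006
```

```bash
python3 -m inch '[{"fingers":0,"delta_pos":[0,0.2,0],"spin":0},{"fingers":0,"delta_pos":[0,0.4,0],"spin":0},{"fingers":0,"delta_pos":[0,0.6,0],"spin":0},{"fingers":0,"delta_pos":[0,0.6,0],"spin":0}]'
python3 -m inch '[{"fingers":0,"delta_pos":[0,0.2,0],"spin":0},{"fingers":0,"delta_pos":[0,0.4,0],"spin":0},{"fingers":0,"delta_pos":[0,0.6,0],"spin":0},{"fingers":0,"delta_pos":[0,0.6,0],"spin":0}]'; python3 look.py w3
```

```text
time_s: 4.85
tcp_pos: [0.4736, 0.0976, 0.0636]
ee_rot: [[0.934, -0.358, 0.001], [-0.358, -0.934, 0.001], [0.001, -0.001, -1.0]]
wrist_force: [0.2, 3.2, -1.2]
gripper_width: 0.006
time_s: 5.25
tcp_pos: [0.471, 0.0913, 0.0636]
ee_rot: [[0.934, -0.358, -0.0], [-0.358, -0.934, -0.0], [-0.0, 0.0, -1.0]]
wrist_force: [-0.9, 2.6, -0.2]
gripper_width: 0.008
5.25 [0.471  0.0913 0.0636] [-0.89  2.61 -0.22] [[0.934, -0.358, -0.0], [-0.358, -0.934, -0.0], [-0.0, 0.0, -1.0]]
damper_axis 0.75 340.9 21.8 [0.5857 0.0365 0.045 ]
block_a 0.83 23.3 91.5 [0.7023 0.3421 0.    ]
block_a 0.67 478.2 269.6 [ 0.3684 -0.0179  0.    ]
```

View pics/w3.png

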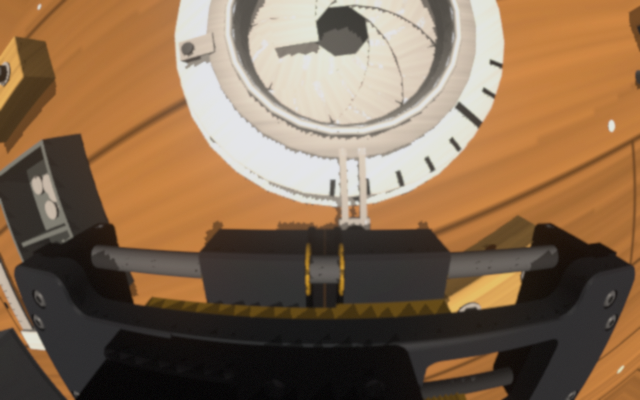

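```bash
python3 lev.py w3 353 165 353 190 354 210
python3 - <<'E'
from h import *
s=sense();c=np.array([.5854,.0345]);p=s['tcp_pos'][:2]-c
print(np.degrees(np.arctan2(p[1],p[0]))%360,np.hypot(*p))
im=cv2.imread('pics/w3.png');cv2.imwrite('pics/w3c.png',cv2.resize(im[40:240,260:520],None,fx=3,fy=3,interpolation=cv2.INTER_CUBIC))
E
```

```text
162.24551578243504 0.08458699461560748
161.94176300596033 0.09916467290621411
162.0816784916676 0.1112672637325487
153.56952233767225 0.1277675987763431
```

View pics/w3c.png

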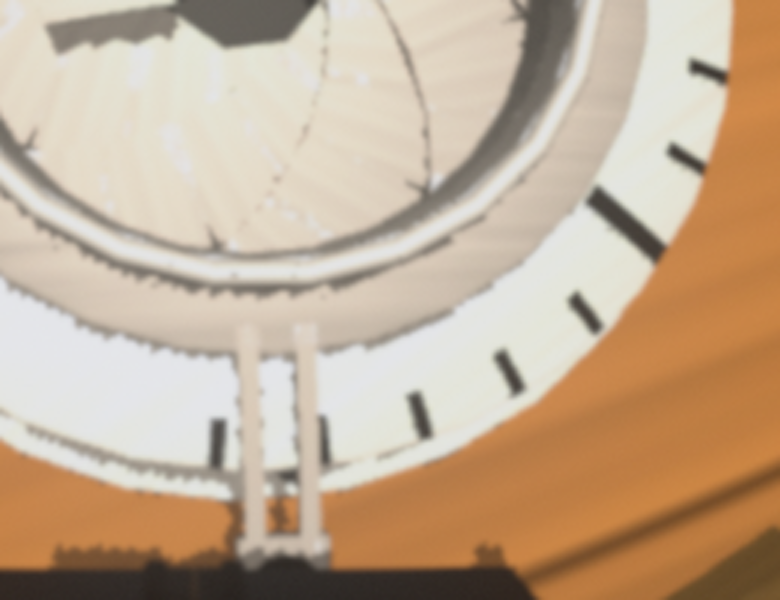

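```bash
cat > arc.py <<'E'
from h import *
import sys
step=float(sys.argv[1]);n=int(sys.argv[2])
s=sense();c=np.array([.5854,.0345]);p=s['tcp_pos'][:2]-c;f0=np.arctan2(p[1],p[0])
print(np.degrees(f0)%360)
for i in range(1,n+1):
    f=f0+np.radians(step*i);q=c+.128*np.array([np.cos(f),np.sin(f)])
    print(delta([*q,.0636],s)[:2].round(1),-step*i)
E
python3 arc.py 2.7 16
```

```text
153.56952233767225
[-0.1  0.6] -2.7
[-0.1  1.2] -5.4
[-0.1  1.8] -8.100000000000001
[-0.   2.4] -10.8
[0. 3.] -13.5
[0.1 3.6] -16.200000000000003
[0.3 4.2] -18.900000000000002
[0.4 4.8] -21.6
[0.6 5.4] -24.3
[0.8 5.9] -27.0
[1.  6.5] -29.700000000000003
[1.3 7. ] -32.400000000000006
[1.6 7.6] -35.1
[1.9 8.1] -37.800000000000004
[2.2 8.6] -40.5
[2.6 9. ] -43.2
```

```bash
python3 -m inch '[{"fingers":0,"delta_pos":[-0.1,0.6,0],"spin":-2.7},{"fingers":0,"delta_pos":[-0.1,1.2,0],"spin":-5.4},{"fingers":0,"delta_pos":[-0.1,1.8,0],"spin":-8.1},{"fingers":0,"delta_pos":[0,2.4,0],"spin":-10.8},{"fingers":0,"delta_pos":[0,3.0,0],"spin":-13.5},{"fingers":0,"delta_pos":[0.1,3.6,0],"spin":-16.2},{"fingers":0,"delta_pos":[0.3,4.2,0],"spin":-18.9},{"fingers":0,"delta_pos":[0.3,4.2,0],"spin":-18.9}]'; python3 look.py w4
```

```text
time_s: 6.35
tcp_pos: [0.4588, 0.0507, 0.0636]
ee_rot: [[0.999, -0.037, -0.0], [-0.037, -0.999, -0.0], [-0.0, 0.0, -1.0]]
wrist_force: [0.2, 1.4, 0.6]
gripper_width: 0.007
6.35 [0.4588 0.0507 0.0636] [0.15 1.42 0.64] [[0.999, -0.037, -0.0], [-0.037, -0.999, -0.0], [-0.0, 0.0, -1.0]]
damper_axis 0.94 342.8 18.6 [0.5871 0.0351 0.045 ]
```

View pics/w4.png

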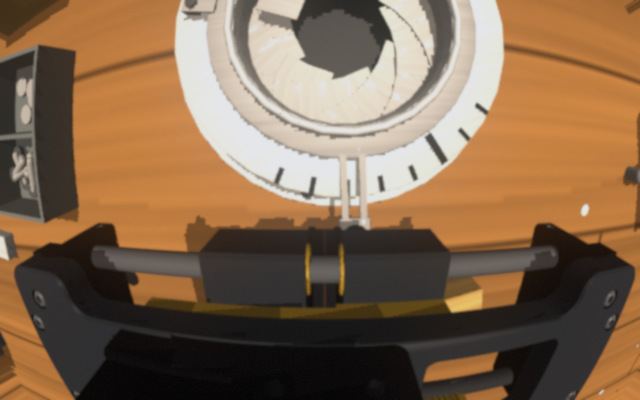

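The lever moved with the hand and now stands at about (353,190), past the second mark and nearly on the third. The long mark is at (436,149). I'll carry on.

```bash
python3 lev.py w4 353 165 353 190 354 210; python3 arc.py 2.5 11
```

```text
181.22874639591402 0.08462109284865525
180.90918355897415 0.0992022651772159
181.03908622388448 0.11130925809705786
172.55838501775085
[-0.   0.6] -2.5
[-0.1  1.1] -5.0
[-0.   1.7] -7.5
[-0.   2.2] -10.0
[0.  2.8] -12.5
[0.1 3.3] -15.0
[0.2 3.9] -17.5
[0.4 4.4] -20.0
[0.5 5. ] -22.5
[0.7 5.5] -25.0
[0.9 6. ] -27.5
```

```bash
python3 -m inch '[{"fingers":0,"delta_pos":[0,0.6,0],"spin":-2.5},{"fingers":0,"delta_pos":[-0.1,1.1,0],"spin":-5},{"fingers":0,"delta_pos":[0,1.7,0],"spin":-7.5},{"fingers":0,"delta_pos":[0,2.2,0],"spin":-10},{"fingers":0,"delta_pos":[0,2.8,0],"spin":-12.5},{"fingers":0,"delta_pos":[0.1,3.3,0],"spin":-15},{"fingers":0,"delta_pos":[0.2,3.9,0],"spin":-17.5},{"fingers":0,"delta_pos":[0.4,4.4,0],"spin":-20},{"fingers":0,"delta_pos":[0.5,5.0,0],"spin":-22.5},{"fingers":0,"delta_pos":[0.7,5.5,0],"spin":-25},{"fingers":0,"delta_pos":[0.9,6.0,0],"spin":-27.5},{"fingers":0,"delta_pos":[0.9,6.0,0],"spin":-27.5}]'; python3 look.py w5;python3 arc.py 1 7;python3 lev.py w5 353 165 353 190 354 210
python3 - <<'E'
from h import *
im=cv2.imread('pics/w5.png');cv2.imwrite('pics/w5c.png',cv2.resize(im[40:240,260:520],None,fx=3,fy=3,interpolation=cv2.INTER_CUBIC))
E
```

```text
time_s: 7.85
tcp_pos: [0.4653, -0.0092, 0.0634]
ee_rot: [[0.904, 0.428, -0.001], [0.428, -0.904, -0.0], [-0.001, -0.0, -1.0]]
wrist_force: [-0.7, 1.0, 1.1]
gripper_width: 0.003
7.85 [ 0.4653 -0.0092  0.0634] [-0.71  1.04  1.07] [[0.904, 0.428, -0.001], [0.428, -0.904, -0.0], [-0.001, -0.0, -1.0]]
damper_axis 0.7 344.3 20.2 [0.5854 0.0355 0.045 ]
start_top 0.48 609.4 349.3 [ 0.4672 -0.3659  0.062 ]
199.93176082595102
[-0.1  0.2] -1.0
[-0.1  0.4] -2.0
[-0.1  0.7] -3.0
[-0.1  0.9] -4.0
[-0.1  1.1] -5.0
[-0.1  1.3] -6.0
[-0.1  1.6] -7.0
207.9864453060246 0.08463392519019625
207.7746755360297 0.09919872921515428
207.9720454816928 0.11128689822350729
```

View pics/w5c.png

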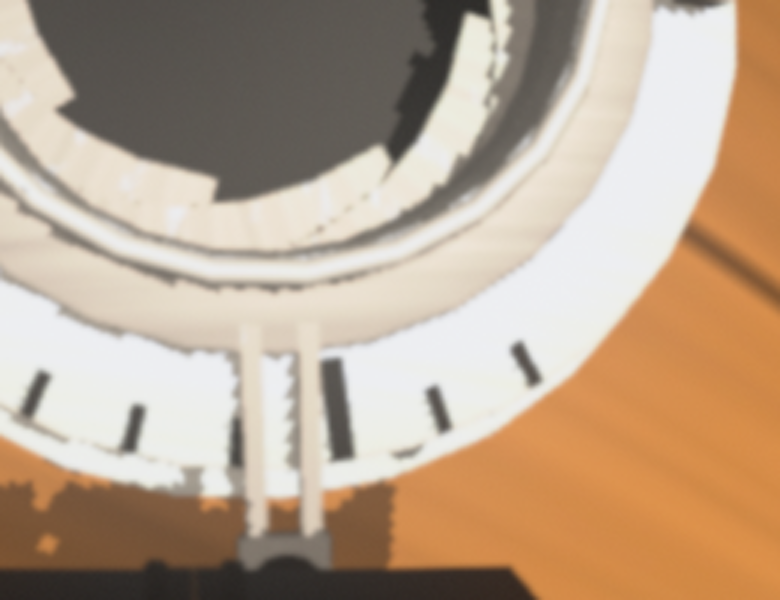

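```bash
python3 - <<'E'
from h import *
cal=np.load('cal_w5.npz');c=np.array([.5854,.0345])
for (a,b) in [(332,365),(337,410),(343,455)]:
    p=at(cal,260+a/3,40+b/3,.045,1)[:2]-c;print(np.degrees(np.arctan2(p[1],p[0]))%360,np.hypot(*p))
E
python3 -m inch '[{"fingers":0,"delta_pos":[-0.1,0.2,0],"spin":-1},{"fingers":0,"delta_pos":[-0.1,0.4,0],"spin":-2},{"fingers":0,"delta_pos":[-0.1,0.7,0],"spin":-3},{"fingers":0,"delta_pos":[-0.1,0.9,0],"spin":-4},{"fingers":0,"delta_pos":[-0.1,1.1,0],"spin":-5},{"fingers":0,"delta_pos":[-0.1,1.2,0],"spin":-6},{"fingers":0,"delta_pos":[-0.1,1.2,0],"spin":-6},{"fingers":0,"delta_pos":[-0.1,1.2,0],"spin":-6}]'; python3 look.py w6;python3 lev.py w6 353 165 353 190 354 210
python3 - <<'E'
from h import *
im=cv2.imread('pics/w6.png');cv2.imwrite('pics/w6c.png',cv2.resize(im[130:230,300:420],None,fx=6,fy=6,interpolation=cv2.INTER_CUBIC))
E
```

```text
215.45849364220828 0.08471526788416894
215.26512835011602 0.09378229701028483
215.24108360735195 0.10307764705762146
time_s: 8.95
tcp_pos: [0.4699, -0.0205, 0.0636]
ee_rot: [[0.853, 0.521, -0.0], [0.521, -0.853, -0.0], [-0.0, 0.0, -1.0]]
wrist_force: [0.1, 1.4, -0.6]
gripper_width: 0.007
8.95 [ 0.4699 -0.0205  0.0636] [ 0.14  1.41 -0.59] [[0.853, 0.521, -0.0], [0.521, -0.853, -0.0], [-0.0, 0.0, -1.0]]
damper_axis 0.72 343.9 23.0 [0.5831 0.0361 0.045 ]
213.0819340664073 0.08450541406286231
213.00901131398126 0.09908981292401195
213.29472398653013 0.11118391263820221
```

View pics/w6c.png

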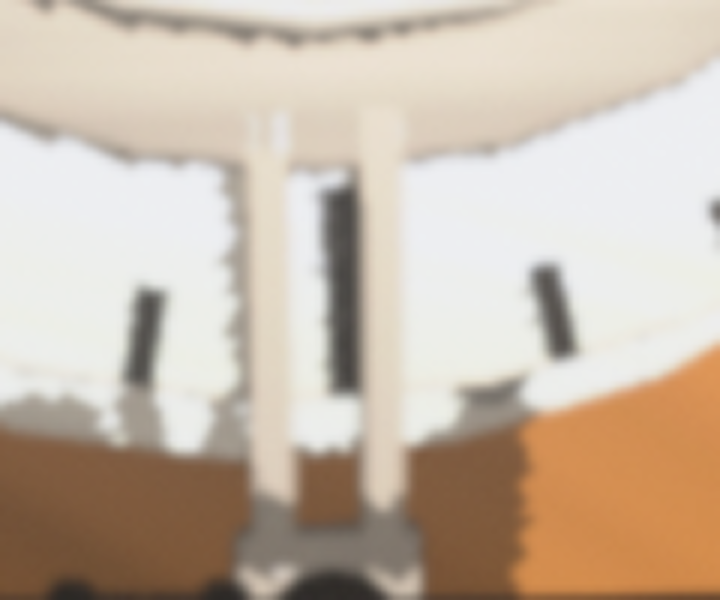

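```bash
python3 - <<'E'
from h import *
cal=np.load('cal_w6.npz');c=np.array([.5854,.0345])
def A(a,b,z,s=6,o=(300,130)):
    p=at(cal,o[0]+a/s,o[1]+b/s,z,1)[:2]-c;return (np.degrees(np.arctan2(p[1],p[0]))%360).round(2),np.hypot(*p).round(4)
print('mark L edge',[A(x,y,.045) for x,y in [(320,200),(326,300),(331,380)]])
print('lever mid',[A(x,y,.051) for x,y in [(324.5,180),(326,300),(328,450)]])
print('rails',[A(x,300,.051) for x in(248,405)])
print('next mark', A(555,310,.045),'prev',A(147,340,.045))
E
python3 arc.py 1 3
```

```text
mark L edge [(np.float64(213.59), np.float64(0.0845)), (np.float64(213.84), np.float64(0.0945)), (np.float64(214.03), np.float64(0.1026))]
lever mid [(np.float64(213.54), np.float64(0.0817)), (np.float64(213.5), np.float64(0.0932)), (np.float64(213.51), np.float64(0.1081))]
rails [(np.float64(208.91), np.float64(0.0933)), (np.float64(218.16), np.float64(0.0938))]
next mark (np.float64(227.34), np.float64(0.0991)) prev (np.float64(203.51), np.float64(0.0994))
205.41562351366608
[-0.   0.2] -1.0
[-0.   0.4] -2.0
[-0.1  0.7] -3.0
```

```bash
python3 -m inch '[{"fingers":0,"delta_pos":[0,0.1,0],"spin":-0.5},{"fingers":0,"delta_pos":[0,0.2,0],"spin":-1},{"fingers":0,"delta_pos":[0,0.3,0],"spin":-1.5},{"fingers":0,"delta_pos":[0,0.35,0],"spin":-1.8},{"fingers":0,"delta_pos":[0,0.35,0],"spin":-1.8},{"fingers":0,"delta_pos":[0,0.35,0],"spin":-1.8}]'; python3 look.py w7
python3 - <<'E'
from h import *
im=cv2.imread('pics/w7.png');cv2.imwrite('pics/w7c.png',cv2.resize(im[130:230,300:420],None,fx=6,fy=6,interpolation=cv2.INTER_CUBIC))
E
```

```text
time_s: 9.85
tcp_pos: [0.4714, -0.0234, 0.0635]
ee_rot: [[0.837, 0.548, -0.001], [0.548, -0.837, -0.0], [-0.001, -0.0, -1.0]]
wrist_force: [-2.4, 2.0, -0.4]
gripper_width: 0.006
9.85 [ 0.4714 -0.0234  0.0635] [-2.37  1.99 -0.41] [[0.837, 0.548, -0.001], [0.548, -0.837, -0.0], [-0.001, -0.0, -1.0]]
damper_axis 0.78 345.9 18.8 [0.5856 0.0371 0.045 ]
start_top 0.58 346.6 18.1 [0.5808 0.035  0.062 ]
```

View pics/w7c.png

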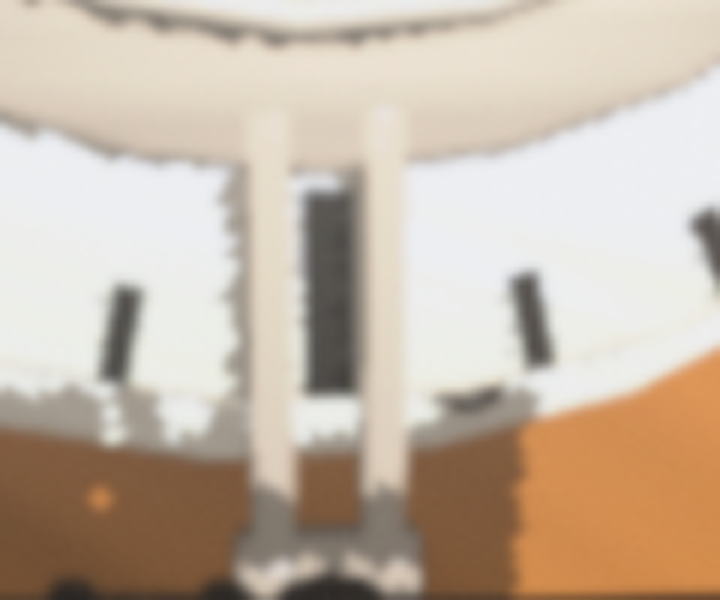

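Run:
```python
from h import *
cal=np.load('cal_w7.npz');c=np.array([.5854,.0345])
def A(a,b,z,s=6,o=(300,130)):
    p=at(cal,o[0]+a/s,o[1]+b/s,z,1)[:2]-c;return (np.degrees(np.arctan2(p[1],p[0]))%360).round(2)
print('mark L/R edge',[A(x,y,.045) for x,y in [(305,200),(352,200),(307,300),(355,300),(309,380),(356,380)]])
print('lever mid',[A(x,y,.051) for x,y in [(326,180),(327.5,300),(329,450)]])
print('rails',[A(x,300,.051) for x in(248,407)])
print('next mark', A(532,320,.045),'prev',A(121,335,.045))
im=cv2.cvtColor(cv2.imread('pics/w7.png'),cv2.COLOR_BGR2GRAY)
for r in (165,175,185): print(r,im[r,335:375].tolist())
```

```text
mark L/R edge [np.float64(213.9), np.float64(217.03), np.float64(214.05), np.float64(216.95), np.float64(214.19), np.float64(216.83)]
lever mid [np.float64(214.93), np.float64(214.95), np.float64(214.98)]
rails [np.float64(210.27), np.float64(219.65)]
next mark 227.3 prev 203.37
165 [235, 228, 211, 185, 167, 165, 183, 207, 219, 221, 221, 221, 224, 224, 209, 168, 118, 91, 88, 87, 86, 87, 91, 107, 131, 160, 192, 214, 221, 222, 222, 224, 229, 234, 237, 238, 238, 238, 238, 238]
175 [238, 237, 233, 221, 194, 171, 178, 204, 215, 219, 219, 219, 218, 214, 199, 163, 116, 89, 84, 83, 80, 78, 80, 98, 125, 155, 187, 210, 219, 220, 220, 223, 229, 235, 237, 238, 238, 238, 238, 238]
185 [237, 236, 233, 220, 191, 163, 168, 197, 212, 215, 217, 216, 219, 224, 221, 188, 131, 89, 80, 79, 79, 75, 76, 94, 122, 150, 183, 207, 216, 216, 217, 219, 227, 234, 237, 237, 237, 237, 237, 237]
```

```bash
python3 -m inch '[{"fingers":0,"delta_pos":[0,0.05,0],"spin":-0.2},{"fingers":0,"delta_pos":[0,0.1,0],"spin":-0.4},{"fingers":0,"delta_pos":[0,0.1,0],"spin":-0.4},{"fingers":0,"delta_pos":[0,0.1,0],"spin":-0.4}]'; python3 look.py w8
python3 - <<'E'
from h import *
im=cv2.imread('pics/w8.png');cv2.imwrite('pics/w8c.png',cv2.resize(im[130:230,300:420],None,fx=6,fy=6,interpolation=cv2.INTER_CUBIC))
E
```

```text
time_s: 10.55
tcp_pos: [0.472, -0.0242, 0.0635]
ee_rot: [[0.833, 0.554, -0.001], [0.554, -0.833, -0.0], [-0.001, -0.0, -1.0]]
wrist_force: [-2.1, 2.0, 0.5]
gripper_width: 0.003
10.55 [ 0.472  -0.0242  0.0635] [-2.12  1.99  0.45] [[0.833, 0.554, -0.001], [0.554, -0.833, -0.0], [-0.001, -0.0, -1.0]]
damper_axis 0.78 347.7 21.4 [0.5849 0.0354 0.045 ]
start_top 0.62 345.8 20.1 [0.5798 0.0347 0.062 ]
block_a 0.65 633.7 99.6 [ 0.7586 -0.2371  0.    ]
```

View pics/w8c.png

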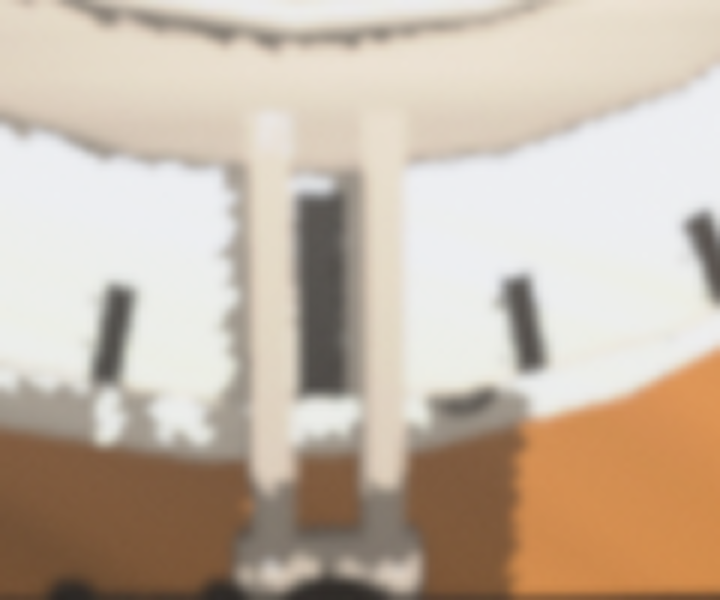

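Run:
```python
from h import *
cal=np.load('cal_w8.npz');c=np.array([.5854,.0345])
def A(a,b,z,s=6,o=(300,130)):
    p=at(cal,o[0]+a/s,o[1]+b/s,z,1)[:2]-c;return (np.degrees(np.arctan2(p[1],p[0]))%360).round(2)
print('mark L/R edge',[A(x,y,.045) for x,y in [(298,210),(342,210),(300,300),(344,300),(301,380),(346,380)]])
print('lever mid',[A(x,y,.051) for x,y in [(327,180),(327.5,300),(329,450)]])
print('next mark', A(523,322,.045),'prev',A(114,335,.045))
print(delta([.45,.02,.0635]))
```

```text
mark L/R edge [np.float64(213.9), np.float64(216.81), np.float64(214.09), np.float64(216.74), np.float64(214.2), np.float64(216.72)]
lever mid [np.float64(215.46), np.float64(215.4), np.float64(215.43)]
next mark 227.22 prev 203.42
[ 0.61 -4.9  -0.  ]
```

```bash
python3 -m inch '[{"fingers":0,"delta_pos":[0,-0.5,0],"spin":0},{"fingers":0,"delta_pos":[0,-1.5,0],"spin":0},{"fingers":0,"delta_pos":[0,-3,0],"spin":0},{"fingers":0,"delta_pos":[0,-3,-3],"spin":0},{"fingers":0,"delta_pos":[0,-3,-7],"spin":0},{"fingers":0,"delta_pos":[0,-3,-11],"spin":0},{"fingers":0,"delta_pos":[0,-3,-15],"spin":0},{"fingers":0,"delta_pos":[0,-3,-15],"spin":0},{"fingers":0,"delta_pos":[0,-3,-15],"spin":0}]'; python3 look.py w9
python3 - <<'E'
from h import *
im=cv2.imread('pics/w9.png');cal=np.load('cal_w9.npz')
cv2.imwrite('pics/w9r.png',rect(im,cal,.045,.44,.58,-.09,.05,.2))
print(delta([.38,-.34,.2]))
E
```

```text
time_s: 11.75
tcp_pos: [0.4561, 0.0015, 0.2146]
ee_rot: [[0.833, 0.554, 0.004], [0.554, -0.833, 0.001], [0.004, 0.001, -1.0]]
wrist_force: [0.2, 0.6, -0.7]
gripper_width: 0.005
11.75 [0.4561 0.0015 0.2146] [ 0.2   0.63 -0.73] [[0.833, 0.554, 0.004], [0.554, -0.833, 0.001], [0.004, 0.001, -1.0]]
lever_pin 0.91 371.3 189.7 [ 0.4804 -0.0393  0.071 ]
damper_axis 0.59 363.1 65.2 [0.5843 0.0382 0.045 ]
set_mark 0.85 372.0 188.3 [ 0.482 -0.039  0.071]
block_a 0.92 302.5 237.2 [ 0.3712 -0.0204  0.    ]
[-25.13  24.21   1.29]
```

View pics/w9r.png

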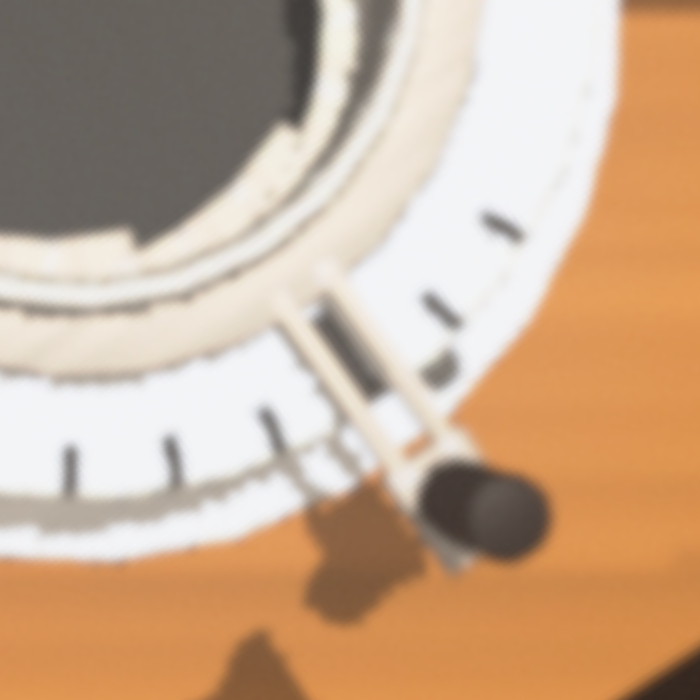

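View pics/w9.png

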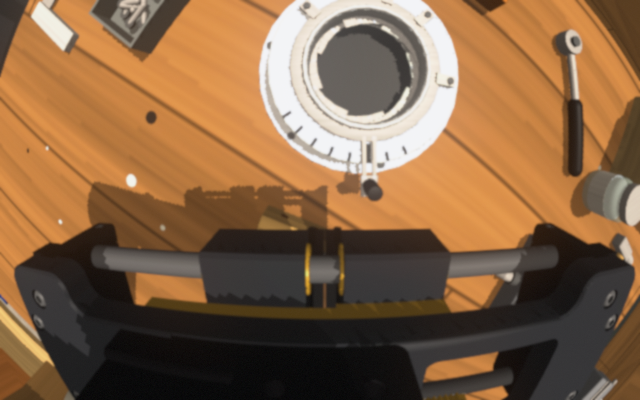

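Run:
```python
from h import *
im=cv2.imread('pics/w9.png');cal=np.load('cal_w9.npz');c=np.array([.5854,.0345]);a=np.radians(215.4)
# polar unwrap at both heights about the axis: columns=angle 200..231 (20px/deg), rows = radius .075-.12
out=[]
for z in(.045,.051):
    an=np.radians(np.arange(200,231,.05));rr=np.arange(.075,.12,.0002)
    R,Aa=np.meshgrid(rr,an,indexing='ij');u,v=fproj(cal,np.stack([c[0]+R*np.cos(Aa),c[1]+R*np.sin(Aa),R*0+z],-1))
    o=cv2.remap(im,u.astype(np.float32),v.astype(np.float32),cv2.INTER_CUBIC);out.append(o)
    g=cv2.cvtColor(o,cv2.COLOR_BGR2GRAY)
    for r in(.095,.100,.103): print(z,r,[(round(200+i*.05,1),int(g[int((r-.075)/.0002),i])) for i in range(180,440,10)])
cv2.imwrite('pics/pol.png',np.vstack(out))
```

```text
0.045 0.095 [(209.0, 239), (209.5, 225), (210.0, 205), (210.5, 185), (211.0, 189), (211.5, 210), (212.0, 227), (212.5, 229), (213.0, 227), (213.5, 199), (214.0, 154), (214.5, 119), (215.0, 102), (215.5, 99), (216.0, 111), (216.5, 129), (217.0, 147), (217.5, 166), (218.0, 189), (218.5, 212), (219.0, 225), (219.5, 233), (220.0, 237), (220.5, 240), (221.0, 242), (221.5, 244)]
0.045 0.1 [(209.0, 243), (209.5, 236), (210.0, 218), (210.5, 187), (211.0, 177), (211.5, 198), (212.0, 220), (212.5, 229), (213.0, 227), (213.5, 203), (214.0, 162), (214.5, 123), (215.0, 100), (215.5, 94), (216.0, 105), (216.5, 126), (217.0, 147), (217.5, 168), (218.0, 195), (218.5, 217), (219.0, 228), (219.5, 233), (220.0, 238), (220.5, 241), (221.0, 243), (221.5, 244)]
0.045 0.103 [(209.0, 236), (209.5, 223), (210.0, 195), (210.5, 170), (211.0, 169), (211.5, 190), (212.0, 215), (212.5, 228), (213.0, 226), (213.5, 208), (214.0, 172), (214.5, 140), (215.0, 123), (215.5, 116), (216.0, 118), (216.5, 132), (217.0, 158), (217.5, 183), (218.0, 207), (218.5, 223), (219.0, 229), (219.5, 232), (220.0, 236), (220.5, 238), (
[... 452 characters left out ...]
9), (210.5, 174), (211.0, 193), (211.5, 217), (212.0, 228), (212.5, 227), (213.0, 207), (213.5, 165), (214.0, 126), (214.5, 99), (215.0, 91), (215.5, 100), (216.0, 122), (216.5, 147), (217.0, 172), (217.5, 200), (218.0, 219), (218.5, 229), (219.0, 234), (219.5, 238), (220.0, 241), (220.5, 243), (221.0, 244), (221.5, 244)]
0.051 0.103 [(209.0, 214), (209.5, 187), (210.0, 168), (210.5, 167), (211.0, 186), (211.5, 212), (212.0, 227), (212.5, 227), (213.0, 216), (213.5, 192), (214.0, 169), (214.5, 158), (215.0, 154), (215.5, 153), (216.0, 155), (216.5, 169), (217.0, 187), (217.5, 208), (218.0, 222), (218.5, 229), (219.0, 229), (219.5, 230), (220.0, 229), (220.5, 229), (221.0, 230), (221.5, 231)]
```

View pics/pol.png

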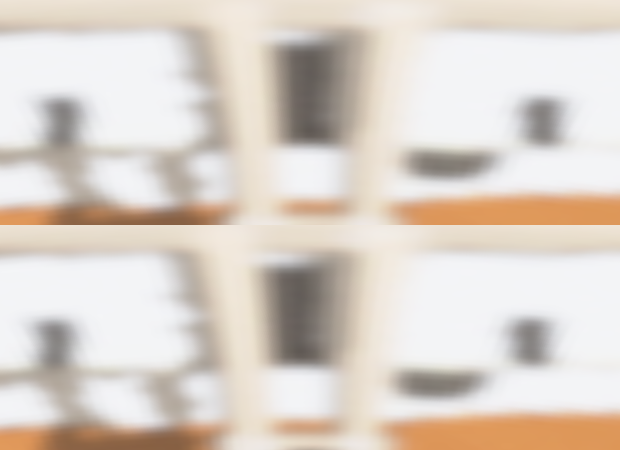

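```bash
python3 -m inch '[{"fingers":0,"delta_pos":[-3,3,0],"spin":4},{"fingers":0,"delta_pos":[-6,6,0],"spin":8},{"fingers":0,"delta_pos":[-9,9,0],"spin":12},{"fingers":0,"delta_pos":[-12,12,0],"spin":16},{"fingers":0,"delta_pos":[-15,15,0],"spin":20},{"fingers":0,"delta_pos":[-18,18,0.5],"spin":24},{"fingers":0,"delta_pos":[-21,21,1],"spin":28},{"fingers":0,"delta_pos":[-24,23,1.3],"spin":32},{"fingers":0,"delta_pos":[-25.1,24.2,1.3],"spin":33.7},{"fingers":0,"delta_pos":[-25.1,24.2,1.3],"spin":33.7},{"fingers":0,"delta_pos":[-25.1,24.2,1.3],"spin":33.7}]'
sed -i "s/('block_a',0)\]/('block_a',0),('stop_top',.076),('station',0)]/" look.py; python3 look.py w10
```

```text
time_s: 13.15
tcp_pos: [0.3803, -0.3396, 0.1998]
ee_rot: [[1.0, -0.002, -0.001], [-0.002, -1.0, 0.001], [-0.001, -0.001, -1.0]]
wrist_force: [0.6, -0.3, -0.5]
gripper_width: 0.006
13.15 [ 0.3803 -0.3396  0.1998] [ 0.61 -0.27 -0.48] [[1.0, -0.002, -0.001], [-0.002, -1.0, 0.001], [-0.001, -0.001, -1.0]]
lever_pin 0.57 71.5 110.9 [ 0.4802 -0.0393  0.071 ]
damper_axis 0.9 49.2 42.3 [0.5895 0.0411 0.045 ]
set_mark 0.88 76.4 109.5 [ 0.4806 -0.0486  0.071 ]
start_top 0.88 350.6 98.4 [ 0.4679 -0.3648  0.062 ]
start_top 0.17 101.5 187.2 [ 0.3838 -0.0719  0.062 ]
block_a 0.83 102.9 189.1 [ 0.3672 -0.0186  0.    ]
block_a 0.65 72.0 108.7 [0.4907 0.0331 0.    ]
station 0.95 340.0 75.1 [ 0.4989 -0.3578  0.    ]
```

View pics/w10.png

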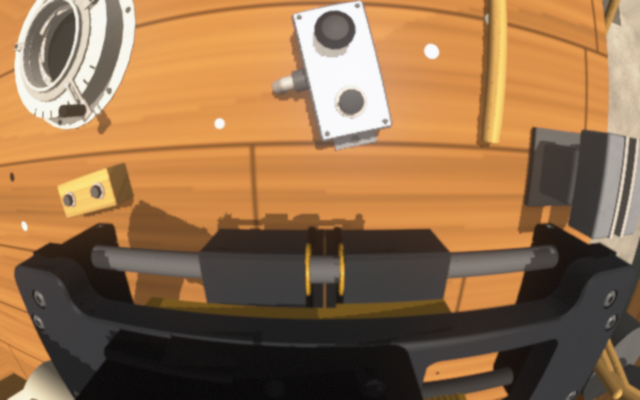

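Run:
```python
from h import *
cal=np.load('cal_w10.npz');im=cv2.imread('pics/w10.png')
a=at(cal,350.3,101,.062,1);b=at(cal,334.5,27,.076,1);print(a,b,np.linalg.norm((a-b)[:2]))
cv2.imwrite('pics/w10c.png',cv2.resize(im[0:150,280:400],None,fx=4,fy=4,interpolation=cv2.INTER_CUBIC))
for p in ([.466,-.364,.12],[.466,-.364,.065]): print(delta(p))
```

```text
[ 0.46541351 -0.36454564  0.062     ] [ 0.53488886 -0.34921563  0.076     ] 0.07114656179635477
[8.51 2.48 8.08]
[ 8.5   2.48 13.58]
```

View pics/w10c.png

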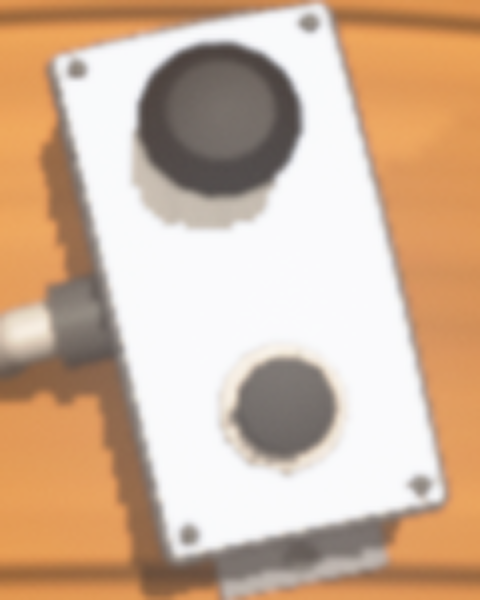

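```bash
python3 -m inch '[{"fingers":0,"delta_pos":[3,1,2],"spin":0},{"fingers":0,"delta_pos":[6,2,4],"spin":0},{"fingers":0,"delta_pos":[8.4,2.6,6],"spin":0},{"fingers":0,"delta_pos":[8.4,2.6,9],"spin":0},{"fingers":0,"delta_pos":[8.4,2.6,12],"spin":0},{"fingers":0,"delta_pos":[8.4,2.6,13],"spin":0},{"fingers":0,"delta_pos":[8.4,2.6,13],"spin":0},{"fingers":0,"delta_pos":[8.4,2.6,13],"spin":0}]'; python3 look.py w11
python3 - <<'E'
from h import *
im=capture('side');save(cv2.resize(im[220:320,290:450],None,fx=4,fy=4,interpolation=cv2.INTER_CUBIC),'s11')
E
```

```text
time_s: 14.35
tcp_pos: [0.4655, -0.3663, 0.0719]
ee_rot: [[1.0, -0.001, 0.002], [-0.001, -1.0, -0.001], [0.002, 0.001, -1.0]]
wrist_force: [0.5, 0.5, 0.2]
gripper_width: 0.008
14.35 [ 0.4655 -0.3663  0.0719] [0.45 0.55 0.15] [[1.0, -0.001, 0.002], [-0.001, -1.0, -0.001], [0.002, 0.001, -1.0]]
start_top 0.85 322.0 236.5 [ 0.4658 -0.365   0.062 ]
stop_top 0.74 292.2 116.6 [ 0.5355 -0.3503  0.076 ]
station 0.85 312.3 163.2 [ 0.5003 -0.3575  0.    ]
```

View pics/w11.png

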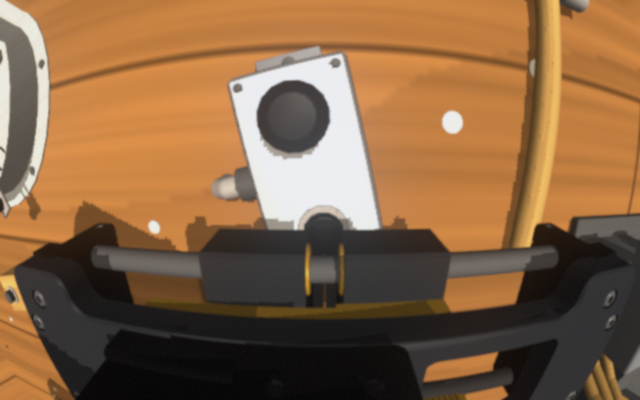

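View pics/s11.png

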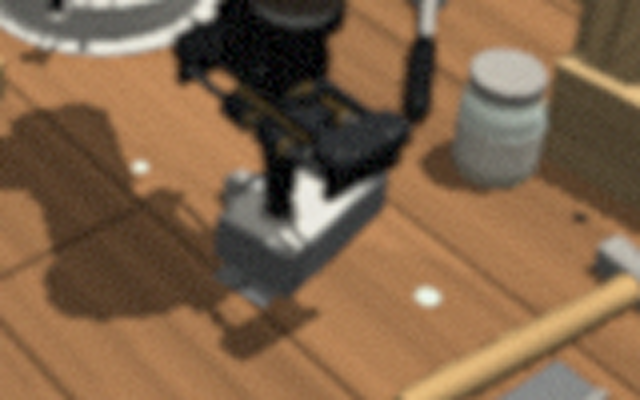

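```bash
python3 -m inch '[{"fingers":0,"delta_pos":[0,0,0.4],"spin":0},{"fingers":0,"delta_pos":[0,0,0.8],"spin":0},{"fingers":0,"delta_pos":[0,0,1.1],"spin":0},{"fingers":0,"delta_pos":[0,0,1.25],"spin":0},{"fingers":0,"delta_pos":[0,0,1.25],"spin":0}]';  python3 -m inch '[{"fingers":0,"delta_pos":[0,0,0.1],"spin":0},{"fingers":0,"delta_pos":[0,0,0.2],"spin":0},{"fingers":0,"delta_pos":[0,0,0.25],"spin":0},{"fingers":0,"delta_pos":[0,0,0.25],"spin":0}]'
```

```text
time_s: 15.3
tcp_pos: [0.4646, -0.3658, 0.0583]
ee_rot: [[1.0, -0.001, -0.0], [-0.001, -1.0, -0.0], [-0.0, 0.0, -1.0]]
wrist_force: [-1.3, 1.0, 5.0]
gripper_width: 0.004
time_s: 15.7
tcp_pos: [0.4646, -0.3658, 0.0573]
ee_rot: [[1.0, -0.001, 0.0], [-0.001, -1.0, -0.001], [0.0, 0.001, -1.0]]
wrist_force: [-2.4, 2.7, 11.5]
gripper_width: 0.007
```

```bash
python3 -m inch '[{"fingers":0,"delta_pos":[0,0,0.1],"spin":0},{"fingers":0,"delta_pos":[0,0,0.1],"spin":0},{"fingers":0,"delta_pos":[0,0,0.1],"spin":0}]'; python3 -m inch '[{"fingers":0,"delta_pos":[0,0,-0.5],"spin":0},{"fingers":0,"delta_pos":[0,0,-2],"spin":0},{"fingers":0,"delta_pos":[0,0,-5],"spin":0},{"fingers":0,"delta_pos":[-2,0,-9],"spin":0},{"fingers":0,"delta_pos":[-5,0,-13],"spin":0},{"fingers":0,"delta_pos":[-8,0,-16],"spin":0},{"fingers":0,"delta_pos":[-8,0,-16],"spin":0},{"fingers":0,"delta_pos":[-8,0,-16],"spin":0}]'; python3 look.py w12
python3 - <<'E'
from h import *
im=capture('top');save(im,'t12');cal=get_calibration('top')
for t,z in [('lever_pin',.071),('set_mark',.071)]:
    for r in spot_point('top',t)[:1]:
        u,v=r['location'];print(t,round(r['conf'],2),at(cal,u*640,v*400,z).round(4))
cv2.imwrite('pics/t12c.png',cv2.resize(cv2.imread('pics/t12.png')[130:310,220:460],None,fx=3.3,fy=3.3,interpolation=cv2.INTER_CUBIC))
E
```

```text
time_s: 16.0
tcp_pos: [0.4646, -0.3658, 0.0573]
ee_rot: [[1.0, -0.001, 0.0], [-0.001, -1.0, -0.001], [0.0, 0.001, -1.0]]
wrist_force: [-3.3, 5.7, 15.4]
gripper_width: 0.008
time_s: 16.8
tcp_pos: [0.3844, -0.3656, 0.2151]
ee_rot: [[1.0, -0.002, 0.002], [-0.002, -1.0, -0.0], [0.002, 0.0, -1.0]]
wrist_force: [0.6, -0.1, -0.6]
gripper_width: 0.006
16.8 [ 0.3844 -0.3656  0.2151] [ 0.57 -0.11 -0.59] [[1.0, -0.002, 0.002], [-0.002, -1.0, -0.0], [0.002, 0.0, -1.0]]
lever_pin 0.67 66.9 117.4 [ 0.4794 -0.0398  0.071 ]
damper_axis 0.8 46.3 50.0 [0.5907 0.0397 0.045 ]
set_mark 0.97 70.1 115.4 [ 0.4811 -0.0465  0.071 ]
start_top 0.56 321.4 106.7 [ 0.4648 -0.3632  0.062 ]
block_a 0.66 97.4 188.6 [ 0.3697 -0.0197  0.    ]
stop_top 0.91 308.0 33.7 [ 0.5372 -0.3506  0.076 ]
station 0.76 317.2 77.4 [ 0.5029 -0.3577  0.    ]
lever_pin 0.81 [ 0.4746 -0.0372  0.071 ]
set_mark 0.64 [ 0.482  -0.0392  0.071 ]
```

View pics/t12c.png

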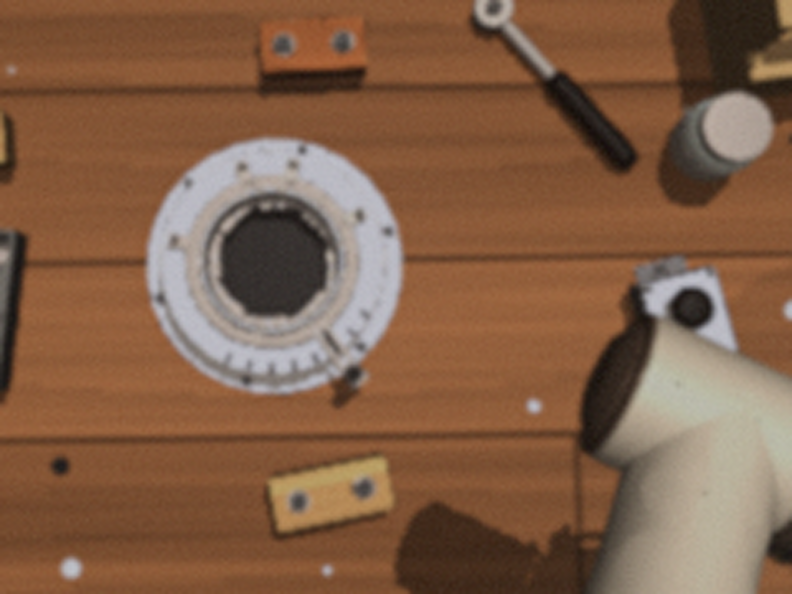

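View pics/w12.png

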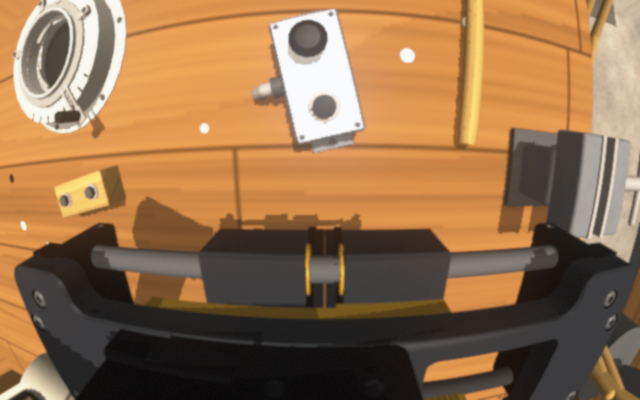

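```bash
python3 -c "
from station import *
print(finish_job())"
```

```text
the job is handed in; nothing more can be done
None
```

I set the damper lever on the long mark, then pressed the start button once and let it come back up. I handed the job in at about 17 s of the allowed 51 s; no verdict was reported.

**Lever:** I pushed the knob round with the shut fingertips, with readings of up to about 3 N. In the last close look before backing off, the lever was at 215.4° about the damper axis. The long mark was at 215.3–215.4°. A view after backing off agreed to about 0.3°, and the final top picture shows the long mark in the lever's slot.

**Start button:** It was pressed until it stopped moving, at 57.3 mm above the bench, while the force rose from 11.5 to 15.4 N; 5.5 N is enough for full travel. I judged the full press from that force and travel. The last wrist picture shows the cap free, looking as it did before the press. The stop button was not touched.

**At the end:** The hand is clear, about 0.2 m above the bench, with the force reading within the sensor's noise, and nothing else in the pictures appears shifted.

**Disagreement:** After the press, the knob and long-mark positions reported by the trained network were 7–8 mm apart in the long-range top and wrist views. The near view just after the push gave 1.6 mm. I trusted the near view and my own slot measurement.

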